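# Kit the good ground parts into the inspection tray

### The arm

A 6-joint arm with a two-finger parallel gripper is mounted at the origin on the work surface. World frame = base frame: x ahead of the robot, y to its left, z up, the work surface at z = 0. Lengths are in m, angles in rad, forces in N, time in s.
With the tool pointing down it reaches from about 0.35 to 0.975 m from the base axis. Payload 4.9 kg.
Tool frame: the origin (TCP) lies midway between the tips of the shut fingers; the grasp point (between the pads) lies 19 mm behind it (manip.pinch_z is the distance from the TCP to the grasp point, in m); z points along the fingers, y is the direction in which the jaws open and shut (so a half turn about z gives the same grasp; the last joint's range is limited). The gripper opens to 85 mm and grips with 20 to 120 N. Pads are 22 mm wide; open, the fingers measure 114 mm over their backs; the gripper's body (76 mm by 85 mm) begins 54 mm behind the grasp point. The pads swing forward as they close: fully open they stand 13 mm farther back than shut.
Start: joints at [1.075, 0.053, 1.613, -0, 1.476, -0.119], TCP at [0.23, 0.581, 0.231] pointing down, gripper open.
Joint ranges: [-3.01, 3.01], [-1.01, 2.22], [0.06, 2.58], [-1.02, 4.17], [0.09, 2.62], [-3.14, 3.14]. Speed limits (rad/s): [2.57, 2.57, 3.14, 3.14, 3.14, 3.14].

### API

Orientations are given as a unit quaternion [w, x, y, z].
In Python, from plant import manip gives the robot as it stands.
- The arm moves only by the tool drive_tool, never from a script. Its argument "commands" is text: rows parted by semicolons, each of 5 numbers parted by spaces: the finger opening in mm, from 0 to 85.4, then the shift along the tool's x, y, z in units of 30 mm (1.0 is 30 mm), then the turn about the tool's z in degrees. A call has exactly 8 rows; each row shifts and turns the commanded pose from where the row before left it, along the tool's axes as they then stand; what a row does not reach is not made up. A row lasts 1/8 s, in which the tool goes at most 62.5 mm and 10.7 degrees, less where a joint would pass 70% of its speed; a pose out of reach is approached as far as the arm can. A call is refused whole if a number of a shift passes 1 or a number of a turn 10.7, either way. A call with a gripper value outside its range is refused whole. The fingers move at their own pace and stop on an object; the grip force is fixed at half the most. Time passes only in rows, so rows that do not move let the fingers close, or fill a call up. It gives the time, the measured TCP pose, the force and the opening at its end, in the units of the state.
- manip.state(): the state, without advancing time (a new reading comes with each control period).
- manip.grab_frame(name): name is "scene" or "top"; returns the picture (400x640x3 uint8, red, green, blue); there is no depth.
- manip.camera_params(name): a dict with "fx", "fy", "cx", "cy" (pixels), "xyz" and "orientation" of the camera in the world. Camera axes: x right, y down, z forward; pixel columns grow to the right and rows downward; lengths in m; the calibration is good to about 2 mm. A picture is of the moment at which its call begins. camera_params takes no time and is no camera call.
- manip.job_done(): hands the job in, once; it reports no verdict.
The state is a dict: "time": time; "joint_pos": joint angles; "joint_vel": joint speeds; "joint_efforts": joint torques, N m; "tool_pos": TCP position; "tool_rot": TCP orientation; "contact_force": force on the tool from outside, world axes, zero at the start; "ft_torque": the same for the moment, N m; "gripper_width": opening from 0.0 (shut) to 1.0 (fully open).
Only numpy, scipy, OpenCV 4.12 (cv2) and the standard library are available. Lean on these libraries where they do the work, as an engineer would, in place of code of your own. Each camera call takes 0.05 s, during which the arm holds its last target. There are 200 camera calls.

### The job

Gather the four good parts (the V-block, the long bar, the hexagonal sleeve and the brass bushing, none with red paint) from the black mat into the blue tray, standing each one gently and upright in the middle of the white pad that is printed with its outline, with the bar and the V-block's groove turned along their prints. Leave the V-block and the bushing with red paint, which are rejects, where they are, and knock none of these parts over.

Things in the scene. Friction and masses are not known exactly. Their poses are not given: they have to be found in the camera images.
- vblock: Good V-block, bright bare steel, 50 mm long (x, along the groove), 46 mm wide (y), 42 mm high, flat sides, a V groove in its top 28 mm wide, 24 mm deep, between two 9 mm wide lands. Starts on a 3 mm thick black mat, 85 mm or more between part centres. Origin: centre of underside; z up. About 0.5 kg.
- bar: Good parallel bar, bright bare steel, 72 mm long (x), 22 mm wide (y), 42 mm high, two small dark dots on top. Starts on a 3 mm thick black mat, 85 mm or more between part centres. Origin: centre of underside; z up. About 0.45 kg.
- hex: Good hexagonal sleeve, bright bare steel, 36 mm across flats (a pair of flats faces +y and -y, corners on +x and -x), 41.6 mm across corners, 44 mm high, with an 18 mm bore in its top. Starts on a 3 mm thick black mat, 85 mm or more between part centres. Origin: centre of underside; z up. About 0.32 kg.
- bush: Good flanged bushing, plain brass: a round flange 48 mm across and 8 mm thick at the bottom, and above it a cylinder 34 mm across up to 44 mm total height, with a 20 mm bore open at the top. Starts on a 3 mm thick black mat, 85 mm or more between part centres. Origin: centre of underside; z up. About 0.3 kg.
- vblock_reject: Reject V-block, same as the good one but both lands on its top are painted red: not to be moved. 50 mm long (x, along the groove), 46 mm wide (y), 42 mm high, flat sides, a V groove in its top 28 mm wide, 24 mm deep, between two 9 mm wide lands. Starts on a 3 mm thick black mat, 85 mm or more between part centres. Origin: centre of underside; z up. 
- bush_reject: Reject brass bushing, same as the good one but its top face and flange are daubed red: not to be moved. a round flange 48 mm across and 8 mm thick at the bottom, and above it a cylinder 34 mm across up to 44 mm total height, with a 20 mm bore open at the top. Starts on a 3 mm thick black mat, 85 mm or more between part centres. Origin: centre of underside; z up. 
- pad_vblock: White pad 88 x 88 x 4 mm, one of four fixed 2 x 2 (any order), centres 101 mm apart, in a fixed 212 mm square blue tray with a 4 mm floor, a 16 mm high rim and no dividers. Origin: centre of its underside, 4 mm above the bench; z up. Print: the V-block's mark: a black rectangular outline 56 mm (x) by 52 mm (y) with one line through the middle along x, where the groove runs.
- pad_bar: White pad 88 x 88 x 4 mm, one of four fixed 2 x 2 (any order), centres 101 mm apart, in a fixed 212 mm square blue tray with a 4 mm floor, a 16 mm high rim and no dividers. Origin: centre of its underside, 4 mm above the bench; z up. Print: the bar's mark: a solid black long rectangle, 78 mm along x by 26 mm.
- pad_hex: White pad 88 x 88 x 4 mm, one of four fixed 2 x 2 (any order), centres 101 mm apart, in a fixed 212 mm square blue tray with a 4 mm floor, a 16 mm high rim and no dividers. Origin: centre of its underside, 4 mm above the bench; z up. Print: the sleeve's mark: a solid black hexagon 51 mm across corners.
- pad_bush: White pad 88 x 88 x 4 mm, one of four fixed 2 x 2 (any order), centres 101 mm apart, in a fixed 212 mm square blue tray with a 4 mm floor, a 16 mm high rim and no dividers. Origin: centre of its underside, 4 mm above the bench; z up. Print: the bushing's mark: a black round ring 56 mm across with a white middle.
There are look-alikes about, which are no part of the job. What is shaped like the vblock but green is not meant. What is shaped like the pad_vblock but green is not meant.

How it is judged:
By the outcome, as a careful person would: the job done as asked, in the order asked, and still so for the second after the job is handed in, with the robot touching nothing.
It also fails if it takes over 136 s, if anything falls off the work surface, if the arm or the gripper's body presses on something with over 40 N, if the wrist force passes 120 N, or if a joint passes its speed limit or range.

## Working session

There is one attempt and no reset: what is moved stays moved. The work goes in short steps, Python scripts to look and compute and a tool call to move; the robot and the scene stay as the last step left them, time stands still between calls to the robot, and variables do not carry over. Pictures are saved under pics/ and viewed, about 12 in all and at most 16, crops included, and the job is handed in when it is done.

Besides the shell and the picture viewer there is one more tool, called after "Request:" as a command line: name --argument value ..., lists and objects as JSON in quotes. drive_tool: Moves the arm, as the interface text tells. Its arguments: {"type":"object","properties":{"commands":{"type":"string"}},"required":["commands"]}

```bash
ls; mkdir -p pics; python3 - <<'E'
from plant import manip
import cv2
for n in("scene","top"):
    f=manip.grab_frame(n);cv2.imwrite(f"pics/{n}0.png",f[:,:,::-1]);print(manip.camera_params(n))
s=manip.state();print(s,manip.pinch_z)
E
```

```text
pics
{'fx': 412.09190610326476, 'fy': 412.09190610326476, 'cx': 318.0380116128331, 'cy': 202.5261444134351, 'xyz': array([ 1.26043727, -0.04428791,  0.81533038]), 'orientation': array([-0.24173821,  0.66114417,  0.66365144, -0.25301737])}
{'fx': 422.4841389498059, 'fy': 422.4841389498059, 'cx': 325.29461051315144, 'cy': 195.80564644453813, 'xyz': array([ 0.4070251 , -0.06670615,  1.05413251]), 'orientation': array([-0.07373111,  0.70589217, -0.70082812,  0.07155355])}
{'time': 0.1, 'joint_pos': array([ 1.07499295e+00,  5.33024292e-02,  1.61417226e+00,  2.11861729e-05,
        1.47599595e+00, -1.18985562e-01]), 'joint_vel': array([-0.00067146, -0.00066353, -0.00413332,  0.00020927,  0.00020767,
        0.00089296]), 'joint_efforts': array([-3.68760766e-04, -3.94899166e+01, -3.71365678e+01, -1.69870127e-04,
        3.99703276e-03, -2.28409658e-05]), 'tool_pos': array([0.22969051, 0.58065233, 0.23016947]), 'tool_rot': array([-2.94166725e-04,  1.87297108e-01,  9.82302861e-01, -8.91785526e-04]), 'contact_force': array([-0.3118842 , -0.8196864 ,  0.15962597]), 'ft_torque': array([0.03367749, 0.03678009, 0.01675986]), 'gripper_width': 1.0012734004010093} 0.0187
```

View pics/top0.png

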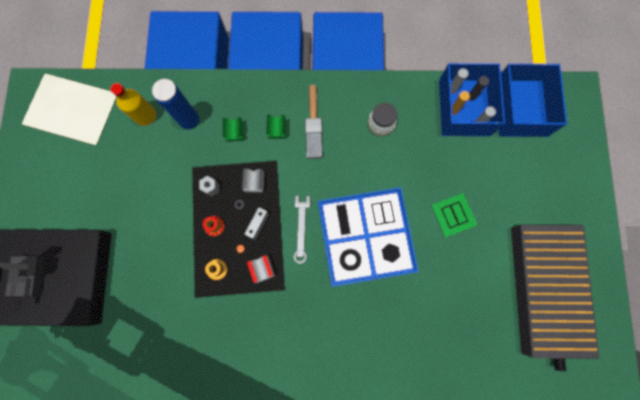

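View pics/scene0.png

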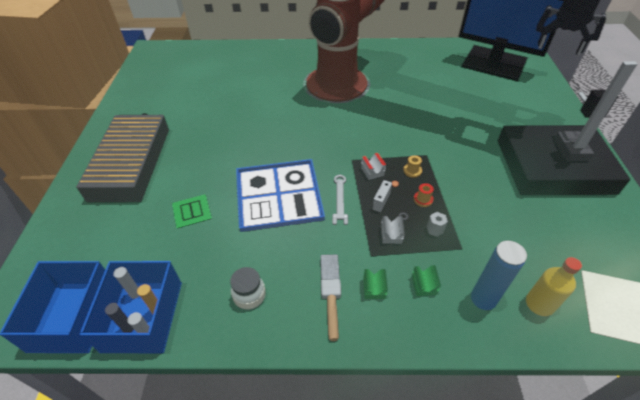

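The top view shows six candidates on the mat:
- V-blocks: (253,180) plain and (260,268) with red lands. The green ones at (233,128) and (277,126) are look-alikes.
- Bushings: (215,269) plain brass and (213,226) red.
- The hex is at (207,184) and the bar at (256,222).

The tray pads are bar (346,219), V-block (383,212), ring (350,260) and hexagon (391,252). The green pad at (455,215) is a look-alike. I'll confirm these in an enlarged crop.

```bash
python3 - <<'E'
import cv2
f=cv2.imread("pics/top0.png")
a=cv2.resize(f[155:300,190:290],None,fx=4,fy=4,interpolation=cv2.INTER_CUBIC)
b=cv2.resize(f[180:290,318:418],None,fx=4,fy=4,interpolation=cv2.INTER_CUBIC)
b=cv2.copyMakeBorder(b,0,a.shape[0]-b.shape[0],0,0,cv2.BORDER_CONSTANT)
cv2.imwrite("pics/crop0.png",cv2.hconcat([a,b]))
E
```

```text
(no output)
```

View pics/crop0.png

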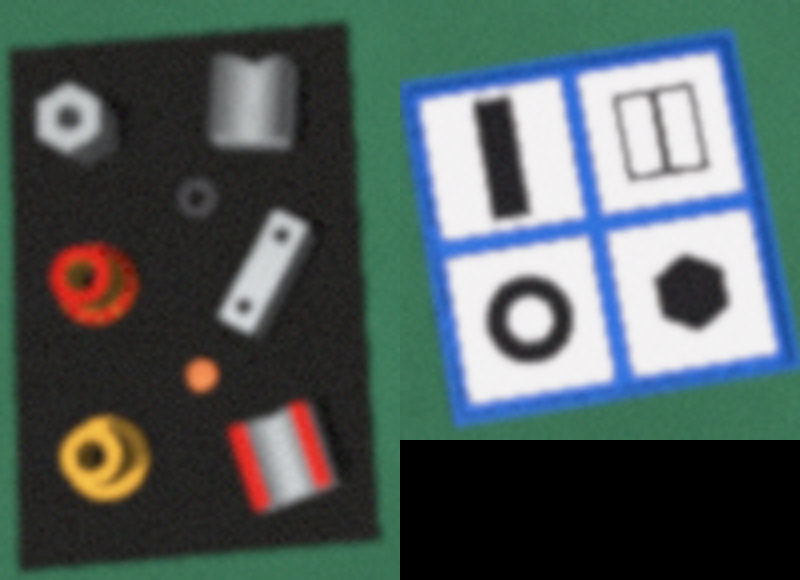

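The crop confirms the good V-block (253,180) and good bushing (215,269) have no red paint. Next I'll compute poses and overlay wireframes to check them.

```bash
cat > h.py <<'E'
import numpy as np,cv2
from scipy.spatial.transform import Rotation as R
from plant import manip
def cam(n="top"):
    p=manip.camera_params(n);q=p["orientation"]
    K=np.array([[p["fx"],0,p["cx"]],[0,p["fy"],p["cy"]],[0,0,1]])
    return K,R.from_quat(q[[1,2,3,0]]).as_matrix(),p["xyz"]
def ray(u,v,z,n="top"):
    K,M,c=cam(n);d=M@np.linalg.solve(K,[u,v,1]);return (c+d*(z-c[2])/d[2])[:2]
def proj(P,n="top"):
    K,M,c=cam(n);q=(np.asarray(P)-c)@M@K.T;return q[:,:2]/q[:,2:]
def grab(n,name):
    f=manip.grab_frame(n)[:,:,::-1].copy();cv2.imwrite(f"pics/{name}.png",f);return f
def prism(poly,x,y,yaw,z0,z1):
    a=np.radians(yaw);c,s=np.cos(a),np.sin(a);p=np.array(poly)@np.array([[c,s],[-s,c]])+[x,y]
    return [np.c_[p,np.full(len(p),z)] for z in(z0,z1)]
def rect(l,w): return [(l/2,w/2),(-l/2,w/2),(-l/2,-w/2),(l/2,-w/2)]
def ngon(r,n): return [(r*np.cos(2*np.pi*k/n),r*np.sin(2*np.pi*k/n)) for k in range(n)]
def overlay(img,polys,x0,y0,x1,y1,k,n="top"):
    o=cv2.resize(img[y0:y1,x0:x1],None,fx=k,fy=k,interpolation=cv2.INTER_CUBIC)
    for P,col in polys:
        q=((proj(P,n)+.5-[x0,y0])*k-.5);cv2.polylines(o,[np.round(q).astype(int)],True,col,1)
    return o
def yaw():
    q=manip.state()["tool_rot"];y=R.from_quat(q[[1,2,3,0]]).as_matrix()[:,1];return np.degrees(np.arctan2(y[1],y[0]))
def to(x,y,z,ydeg):
    "needed shift in tool axes (30 mm units) and turn; ydeg = wanted world angle of jaw axis, mod 180"
    s=manip.state();q=s["tool_rot"];M=R.from_quat(q[[1,2,3,0]]).as_matrix()
    d=M.T@(np.array([x,y,z])-s["tool_pos"])/.03
    t=-((ydeg-yaw()+90)%180-90)
    print("t",round(s["time"],2),"tcp",s["tool_pos"].round(4),"yaw",round(yaw(),2),"j6",s["joint_pos"][5].round(2),"F",s["contact_force"].round(1),"w",round(s["gripper_width"],3),"| shift",d.round(3),"turn",round(t,2))
E
python3 - <<'E'
from h import *
cp=lambda x,y:(190+(x+.5)/4-.5,155+(y+.5)/4-.5)
ct=lambda x,y:(318+(x-400+.5)/4-.5,180+(y+.5)/4-.5)
ang=lambda d:np.degrees(np.arctan2(d[1],d[0]))
hx=ray(*cp(69,118),.047);bu=ray(*cp(92,456),.047)
d1,d2=ray(*cp(282,235),.045),ray(*cp(244,307),.045)
v=[ray(*cp(*c),.045) for c in((212,58),(297,62),(290,150),(212,145))]
print("hex",hx,"bush",bu,"bar",(d1+d2)/2,ang(d1-d2),"vb",np.mean(v,0),ang(v[0]-v[3]),ang(v[1]-v[2]))
h=[ray(*cp(*c),.047) for c in((70,83),(70,153))];print("hexang",ang(h[0]-h[1]))
P={k:ray(*ct(*c),.008) for k,c in dict(bar=(501,158),vb=(661,131),bush=(530,319),hex=(692,292)).items()}
T=np.mean(list(P.values()),0);ty=ang(P["bar"]-P["bush"]+P["vb"]-P["hex"]);tx=ang(P["bar"]-P["vb"]+P["bush"]-P["hex"])
print(P,"T",T,ty,tx-90)
print("printbar",ang(ray(*ct(493,99.5),.008)-ray(*ct(511.5,215.5),.008)))
f=cv2.imread("pics/top0.png")
vb=np.mean(v,0);ba=(d1+d2)/2;C=(0,255,0);D=(255,0,255)
polys=[]
for pr in(prism(rect(.05,.046),*vb,ang(v[1]-v[2])*.5+.5*ang(v[0]-v[3]),.003,.045),prism(rect(.072,.022),*ba,ang(d1-d2),.003,.045),prism(ngon(.0208,6),*hx,ang(h[0]-h[1]),.003,.047),prism(ngon(.017,24),*bu,0,.011,.047)): polys+=[(pr[0],D),(pr[1],C)]
polys+=[(prism(ngon(.024,24),*bu,0,.003,.011)[1],C)]
a=overlay(f,polys,190,155,290,300,4)
yw=(ty+tx-90)/2;c,s=np.cos(np.radians(yw)),np.sin(np.radians(yw));e=np.array([c,s]);g=np.array([-s,c])
tp=[(prism(rect(.212,.212),*T,yw,.016,.016)[0],D)]
for k,(i,j) in dict(bar=(1,1),vb=(1,-1),bush=(-1,1),hex=(-1,-1)).items():
    q=T+.0505*(i*e+j*g);print("pad",k,q.round(4));tp+=[(prism(rect(.088,.088),*q,yw,.008,.008)[0],C),(prism(rect(.078,.026),*q,yw,.008,.008)[0],C)]
b=overlay(f,tp,318,180,418,290,4);b=cv2.copyMakeBorder(b,0,a.shape[0]-b.shape[0],0,0,cv2.BORDER_CONSTANT)
cv2.imwrite("pics/ov0.png",cv2.hconcat([a,b]))
E
```

```text
hex [0.64451345 0.227664  ] bush [0.44047605 0.20090446] bar [0.5512327  0.10513801] -25.67242393411082 vb [0.65491445 0.11577859] 2.717544872376103 -2.2750901078466574
hexang 3.7002629000360754
{'bar': array([ 0.56616794, -0.107048  ]), 'vb': array([ 0.58397782, -0.20738212]), 'bush': array([ 0.46661112, -0.12471806]), 'hex': array([ 0.48378363, -0.22439035])} T [ 0.52513513 -0.16588463] 9.848817063896574 9.921037956800149
printbar 8.91374687306293
pad bar [ 0.5662 -0.1075]
pad vb [ 0.5836 -0.207 ]
pad bush [ 0.4667 -0.1248]
pad hex [ 0.4841 -0.2243]
```

View pics/ov0.png

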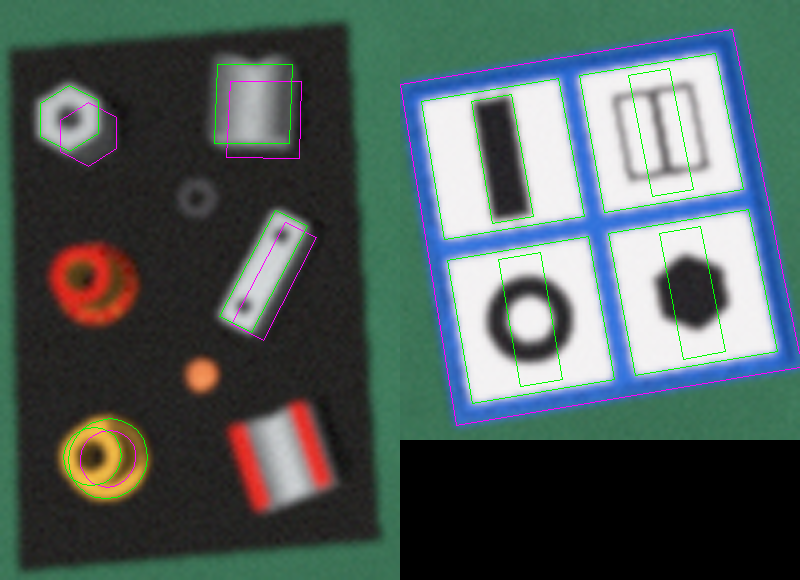

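The overlays fit the bar, hex, bushing, tray and pads. The V-block estimate is a few mm off, so I'll refine it using both cameras.

```bash
python3 - <<'E'
from h import *
def vb(x,y,a):
    o=[]
    b,t=prism(rect(.05,.046),x,y,a,.003,.045);o+=[(b,(255,0,255))]
    for s in(-1,1):
        o.append((prism([(-.025,s*.014),(.025,s*.014),(.025,s*.023),(-.025,s*.023)],x,y,a,.045,.045)[0],(0,255,0)))
    o.append((prism([(-.025,0),(.025,0)],x,y,a,.021,.021)[0],(0,255,255)));return o
ft=cv2.imread("pics/top0.png");fs=cv2.imread("pics/scene0.png")
P=vb(.659,.118,-1)
r1=cv2.hconcat([overlay(ft,[],232,160,272,200,9),overlay(ft,P,232,160,272,200,9)])
q=prism(rect(.072,.022),.5512,.1051,-25.7,.003,.045);Q=[(q[0],(255,0,255)),(q[1],(0,255,0))]
h=prism(ngon(.0208,6),.6445,.2277,3.7,.003,.047);Q+=[(h[0],(255,0,255)),(h[1],(0,255,0))]
h=prism(ngon(.017,24),.4405,.2009,0,.011,.047);Q+=[(h[1],(0,255,0))]
a=overlay(fs,[],375,205,415,245,6);b=overlay(fs,P,375,205,415,245,6);c=overlay(fs,P+Q,355,150,455,250,2)
a,b=[cv2.resize(i,(240,240)) for i in(a,b)];c=overlay(fs,P+Q,365,150,455,240,3)[:240];c=cv2.resize(c,(240,240))
r2=cv2.hconcat([a,b,c]);cv2.imwrite("pics/vb.png",cv2.vconcat([r1,r2]))
E
```

```text
(no output)
```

View pics/vb.png

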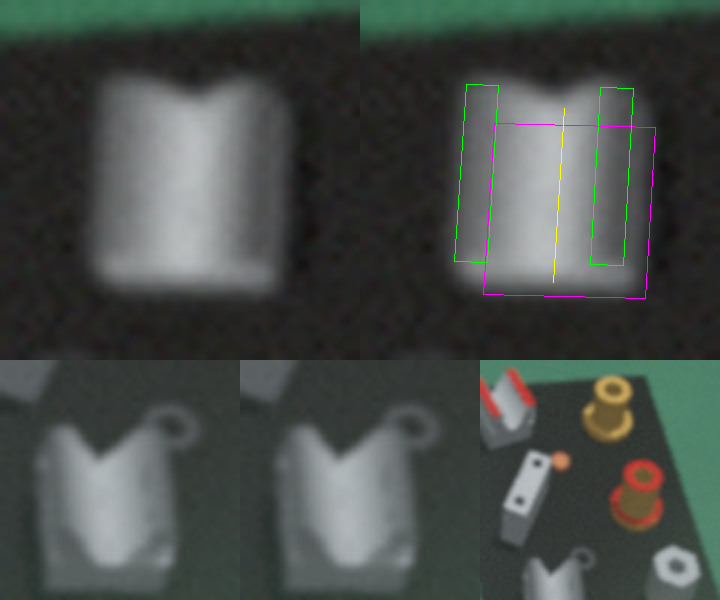

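```bash
python3 -c "
from h import *
to(.6605,.1187,.11,89)"
```

```text
t 0.1 tcp [0.2297 0.5807 0.2302] yaw 68.41 j6 -0.12 F [-0.3 -0.8  0.2] w 1.001 | shift [-19.02   -9.026   4.018] turn -20.59
```

Request:
drive_tool --commands "70 -0.95 -0.45 0.2 0;70 -0.95 -0.45 0.2 0;70 -0.95 -0.45 0.2 0;70 -0.95 -0.45 0.2 0;70 -0.95 -0.45 0.2 0;70 -0.95 -0.45 0.2 0;70 -0.95 -0.45 0.2 0;70 -0.95 -0.45 0.2 0"

```text
time: 1.1
tool_pos: [0.4025, 0.3958, 0.1825]
tool_rot: [-0.0, 0.187, 0.982, -0.0]
contact_force: [0.1, -1.0, 0.4]
gripper_width: 0.819
```

Request:
drive_tool --commands "70 -0.95 -0.45 0.2 0;70 -0.95 -0.45 0.2 0;70 -0.95 -0.45 0.2 0;70 -0.95 -0.45 0.2 0;70 -0.95 -0.45 0.2 0;70 -0.95 -0.45 0.2 0;70 -0.95 -0.45 0.2 0;70 -0.95 -0.45 0.2 0"

```text
time: 2.1
tool_pos: [0.5747, 0.2116, 0.1345]
tool_rot: [-0.0, 0.187, 0.982, -0.0]
contact_force: [0.5, -0.1, 0.6]
gripper_width: 0.818
```

Request:
drive_tool --commands "70 -0.95 -0.45 0.2 0;70 -0.95 -0.45 0.2 0;70 -0.95 -0.45 0.2 0;70 -0.97 -0.48 0.2 0;70 0 0 0 -10.3;70 0 0 0 -10.3;70 0 0 0 0;70 0 0 0 0"

```text
time: 3.1
tool_pos: [0.6606, 0.1194, 0.111]
tool_rot: [-0.0, 0.01, 1.0, -0.0]
contact_force: [-0.3, 0.1, 0.8]
gripper_width: 0.815
```

```bash
python3 - <<'E'
from h import *
to(.6605,.1187,.012,89)
def vb(x,y,a):
    b,t=prism(rect(.05,.046),x,y,a,.003,.045);o=[(b,(255,0,255))]
    for s in(-1,1): o.append((prism([(-.025,s*.014),(.025,s*.014),(.025,s*.023),(-.025,s*.023)],x,y,a,.045,.045)[0],(0,255,0)))
    o.append((prism([(-.025,0),(.025,0)],x,y,a,.021,.021)[0],(0,255,255)));return o
P=vb(.6605,.1187,-1)
fs=cv2.imread("pics/scene0.png")
q=prism(rect(.072,.022),.5512,.1051,-25.7,.003,.045);Q=[(q[0],(255,0,255)),(q[1],(0,255,0))]
h=prism(ngon(.0208,6),.6445,.2277,3.7,.003,.047);Q+=[(h[0],(255,0,255)),(h[1],(0,255,0))]
h=prism(ngon(.017,24),.4405,.2009,0,.011,.047);Q+=[(h[1],(0,255,0))]
g=grab("scene","s1")
cv2.imwrite("pics/c1.png",cv2.hconcat([overlay(fs,P+Q,360,150,450,250,4,"scene"),overlay(g,[],360,150,450,250,4)]))
E
```

```text
t 3.1 tcp [0.6606 0.1194 0.111 ] yaw 88.88 j6 -1.48 F [-0.3  0.1  0.8] w 0.815 | shift [ 1.000e-03 -2.300e-02  3.299e+00] turn -0.12
```

View pics/c1.png

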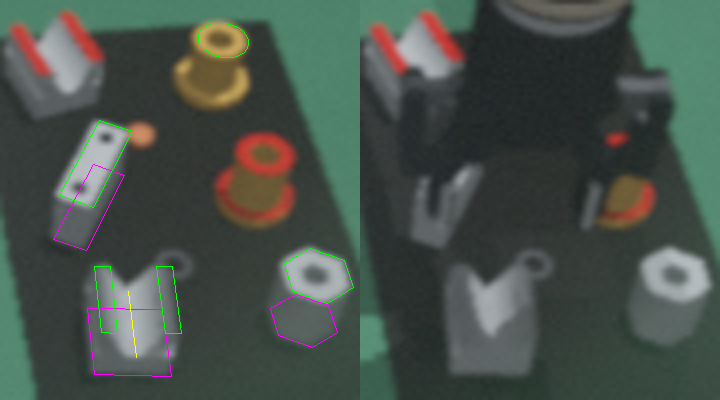

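The wireframes fit in the scene view as well, with the V-block's bottom edge at y≈375 of the crop. I'll descend and grip.

Request:
drive_tool --commands "70 0 -0.02 0.9 0;70 0 0 0.9 0;70 0 0 0.9 0;70 0 0 0.5 0;70 0 0 0.3 0;70 0 0 0 0;46 0 0 0 0;40 0 0 0 0"

```text
time: 4.15
tool_pos: [0.662, 0.1189, 0.0079]
tool_rot: [0.001, 0.009, 1.0, 0.0]
contact_force: [0.6, 1.5, 3.0]
gripper_width: 0.528
```

Request:
drive_tool --commands "35 0 0 0 0;35 0 0 0 0;35 0 0 0 0;35 0 0 -0.2 0;35 0 0 -0.4 0;35 0 0 -0.9 0;35 0 0 -1 0;35 0 0 -1 0"

```text
time: 5.15
tool_pos: [0.6598, 0.1185, 0.1114]
tool_rot: [-0.001, 0.009, 1.0, -0.0]
contact_force: [0.7, -0.3, -5.5]
gripper_width: 0.529
```

```bash
python3 -c "
from h import *
to(.5836,-.207,.111,99.9)"
```

```text
t 5.15 tcp [0.6598 0.1185 0.1114] yaw 89.01 j6 -1.49 F [ 0.7 -0.3 -5.5] w 0.529 | shift [  2.353 -10.892   0.022] turn -10.89
```

Request:
drive_tool --commands "35 0.1 -0.5 0 0;35 0.2 -0.9 0 0;35 0.2 -0.9 0 0;35 0.2 -0.9 0 0;35 0.2 -0.9 0 0;35 0.2 -0.9 0 0;35 0.2 -0.9 0 0;35 0.2 -0.9 0 0"

```text
time: 6.15
tool_pos: [0.6099, -0.086, 0.1086]
tool_rot: [-0.002, 0.009, 1.0, 0.0]
contact_force: [-0.5, -0.0, -4.9]
gripper_width: 0.529
```

Request:
drive_tool --commands "35 0.2 -0.9 0 0;35 0.2 -0.9 0 0;35 0.2 -0.9 0 0;35 0.2 -0.9 0 0;35 0.05 -0.5 0 0;35 0 0 0 -5.5;35 0 0 0.5 -5.4;35 0 0 0.5 0"

```text
time: 7.15
tool_pos: [0.584, -0.2069, 0.0798]
tool_rot: [-0.001, -0.086, 0.996, 0.0]
contact_force: [-0.3, -0.4, -5.1]
gripper_width: 0.535
```

```bash
python3 -c "
from h import *
to(.5836,-.207,.0125,99.9)
grab('scene','s2');cv2.imwrite('pics/c2.png',overlay(cv2.imread('pics/s2.png'),[],225,100,345,240,4))"
```

```text
t 7.15 tcp [ 0.584  -0.2069  0.0798] yaw 99.84 j6 -2.2 F [-0.3 -0.4 -5.1] w 0.535 | shift [ 0.011 -0.005  2.242] turn -0.06
```

View pics/c2.png

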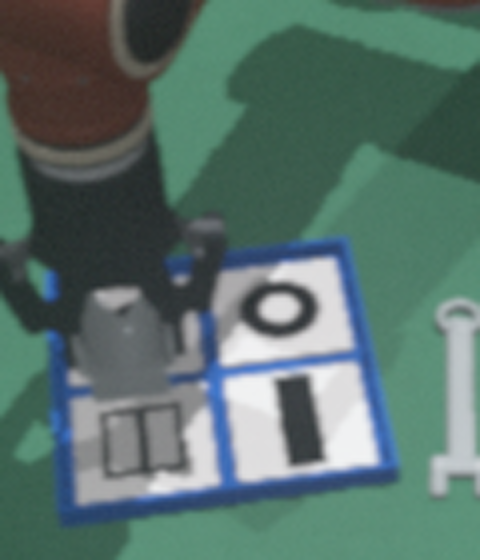

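The V-block is held upright above its pad. I'll lower it.

Request:
drive_tool --commands "35 0 0 0.7 0;35 0 0 0.7 0;35 0 0 0.4 0;35 0 0 0.2 0;35 0 0 0.1 0;35 0 0 0.1 0;35 0 0 0.03 0;35 0 0 0.02 0"

```text
time: 8.2
tool_pos: [0.585, -0.2072, 0.0142]
tool_rot: [0.0, -0.086, 0.996, -0.0]
contact_force: [-0.4, -0.3, -4.2]
gripper_width: 0.529
```

Request:
drive_tool --commands "35 0 0 0 0;35 0 0 0.03 0;35 0 0 0 0;35 0 0 0.03 0;35 0 0 0 0;35 0 0 0.02 0;35 0 0 0 0;35 0 0 0 0"

```text
time: 9.2
tool_pos: [0.5848, -0.2071, 0.0129]
tool_rot: [-0.0, -0.086, 0.996, 0.0]
contact_force: [-6.0, 3.0, 7.6]
gripper_width: 0.532
```

```bash
python3 -c "
from h import *
to(.5836,-.207,.011,99.9)"
```

```text
t 9.2 tcp [ 0.5848 -0.2071  0.0129] yaw 99.92 j6 -2.2 F [-6.   3.   7.6] w 0.532 | shift [0.038 0.01  0.062] turn 0.02
```

Contact made at 7.6 N. I'll release, opening only to 60 mm to stay clear of the rim, and lift.

Request:
drive_tool --commands "48 0 0 -0.03 0;52 0 0 0 0;56 0 0 0 0;60 0 0 0 0;60 0 0 -0.5 0;60 0 0 -1 0;60 0 0 -1 0;60 0 0 -1 0"

```text
time: 10.2
tool_pos: [0.585, -0.2071, 0.1195]
tool_rot: [0.001, -0.086, 0.996, -0.0]
contact_force: [-0.1, -1.3, -0.1]
gripper_width: 0.703
```

```bash
python3 -c "
from h import *
to(.5512,.1051,.11,64.3)
grab('top','t3');to(.5512,.1051,.11,64.3)"
```

```text
t 10.2 tcp [ 0.585  -0.2071  0.1195] yaw 99.91 j6 -2.2 F [-0.1 -1.3 -0.1] w 0.703 | shift [-0.682 10.447  0.311] turn 35.61
t 10.25 tcp [ 0.5876 -0.2084  0.1248] yaw 99.92 j6 -2.2 F [ 2.3 -0.8  2.3] w 0.701 | shift [-0.601 10.505  0.44 ] turn 35.62
```

Request:
drive_tool --commands "50 -0.06 0.95 0 0;50 -0.06 0.95 0 0;50 -0.06 0.95 0 0;50 -0.06 0.95 0 0;50 -0.06 0.95 0 0;50 -0.06 0.95 0 0;50 -0.06 0.95 0 0;50 -0.06 0.95 0 0"

```text
time: 11.25
tool_pos: [0.5597, 0.0209, 0.118]
tool_rot: [0.001, -0.086, 0.996, -0.0]
contact_force: [-0.2, -0.3, 0.3]
gripper_width: 0.584
```

Request:
drive_tool --commands "50 -0.06 0.95 0 0;50 -0.06 0.95 0 0;50 -0.06 0.95 0.2 0;50 0 0 0.2 10.2;50 0 0 0 10.2;50 0 0 0 10.2;50 0 0 0 5;50 0 0 0 0"

```text
time: 12.25
tool_pos: [0.5505, 0.1052, 0.1059]
tool_rot: [0.0, 0.222, 0.975, 0.0]
contact_force: [0.5, -0.3, -0.5]
gripper_width: 0.586
```

```bash
python3 -c "
from h import *
to(.5512,.1051,.006,64.3)
cv2.imwrite('pics/c3.png',overlay(cv2.imread('pics/t3.png'),[],310,180,420,290,5))"
```

```text
t 12.25 tcp [0.5505 0.1052 0.1059] yaw 64.37 j6 -1.07 F [ 0.5 -0.3 -0.5] w 0.586 | shift [-0.021  0.006  3.329] turn 0.07
```

View pics/c3.png

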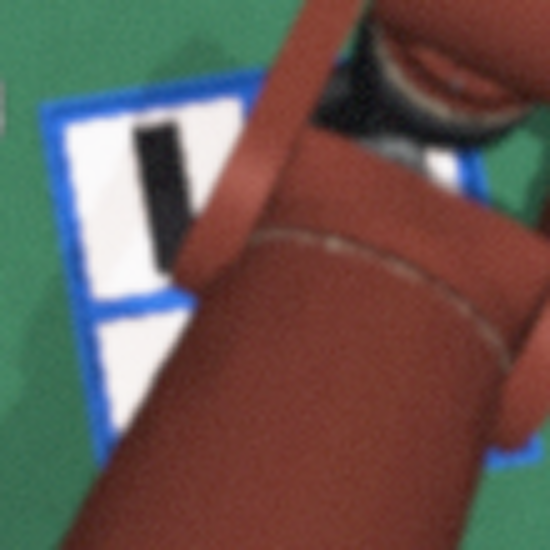

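The arm blocks that view, so I'll check the V-block later. Now the bar.

Request:
drive_tool --commands "50 -0.02 0 0.9 0;50 0 0 0.9 0;50 0 0 0.8 0;50 0 0 0.4 0;50 0 0 0.3 0;50 0 0 0 0;30 0 0 0 0;22 0 0 0 0"

```text
time: 13.25
tool_pos: [0.5516, 0.105, 0.0073]
tool_rot: [0.001, 0.222, 0.975, 0.0]
contact_force: [-0.3, 0.8, -0.1]
gripper_width: 0.257
```

Request:
drive_tool --commands "15 0 0 0 0;15 0 0 0 0;15 0 0 0 0;15 0 0 -0.2 0;15 0 0 -0.5 0;15 0 0 -0.9 0;15 0 0 -1 0;15 0 0 -0.9 0"

```text
time: 14.25
tool_pos: [0.5503, 0.1049, 0.1123]
tool_rot: [-0.0, 0.222, 0.975, -0.0]
contact_force: [-0.0, 0.5, -5.1]
gripper_width: 0.249
```

```bash
python3 -c "
from h import *
to(.5662,-.1075,.11,99.9)"
```

```text
t 14.25 tcp [0.5503 0.1049 0.1123] yaw 64.31 j6 -1.07 F [-0.   0.5 -5.1] w 0.249 | shift [-3.548 -6.149  0.075] turn -35.59
```

Request:
drive_tool --commands "15 -0.3 -0.5 0 0;15 -0.45 -0.8 0 0;15 -0.45 -0.8 0 0;15 -0.5 -0.85 0 0;15 -0.5 -0.85 0 0;15 -0.45 -0.8 0 0;15 -0.45 -0.8 0 0;15 -0.3 -0.5 0 0"

```text
time: 15.25
tool_pos: [0.5646, -0.1004, 0.1096]
tool_rot: [-0.001, 0.223, 0.975, -0.0]
contact_force: [-0.5, 0.1, -6.0]
gripper_width: 0.249
```

Request:
drive_tool --commands "15 -0.15 -0.25 0 0;15 0 0 0 -9;15 0 0 0 -9;15 0 0 0 -9;15 0 0 0.5 -8.6;15 0 0 0.5 0;15 0 0 0 0;15 0 0 0 0"

```text
time: 16.25
tool_pos: [0.5669, -0.1074, 0.0813]
tool_rot: [-0.0, -0.086, 0.996, 0.0]
contact_force: [0.1, 0.9, -5.0]
gripper_width: 0.249
```

```bash
python3 -c "
from h import *
to(.5662,-.1075,.013,99.9)
grab('scene','s4');cv2.imwrite('pics/c4.png',overlay(cv2.imread('pics/s4.png'),[],225,100,345,240,4))"
```

```text
t 16.25 tcp [ 0.5669 -0.1074  0.0813] yaw 99.86 j6 -2.06 F [ 0.1  0.9 -5. ] w 0.249 | shift [2.300e-02 1.000e-03 2.278e+00] turn -0.04
```

View pics/c4.png

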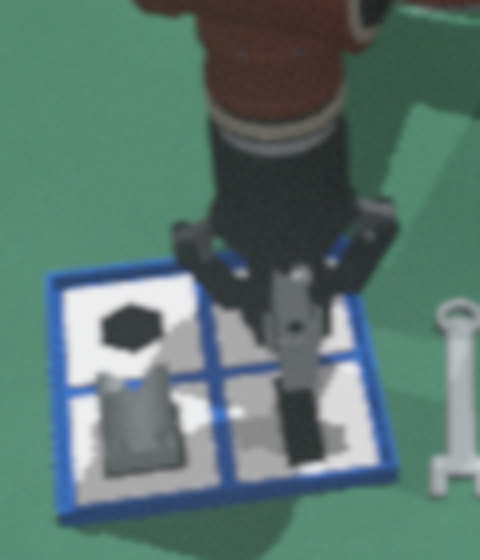

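The V-block is standing on its print and the bar is aligned above its own, so I'll lower the bar.

Request:
drive_tool --commands "15 0 0 0.7 0;15 0 0 0.7 0;15 0 0 0.4 0;15 0 0 0.2 0;15 0.01 0 0.1 0;15 0.01 0 0.1 0;15 0 0 0.04 0;15 0 0 0 0"

```text
time: 17.3
tool_pos: [0.5664, -0.1076, 0.0144]
tool_rot: [0.0, -0.086, 0.996, -0.0]
contact_force: [0.1, 0.6, -5.7]
gripper_width: 0.25
```

Request:
drive_tool --commands "15 0 0 0 0;15 0 0 0.03 0;15 0 0 0 0;15 0 0 0.02 0;15 0 0 0 0;15 0 0 0.02 0;15 0 0 0 0;15 0 0 0 0"

```text
time: 18.3
tool_pos: [0.5663, -0.1076, 0.0124]
tool_rot: [0.0, -0.086, 0.996, -0.0]
contact_force: [-2.9, 0.6, -0.7]
gripper_width: 0.251
```

Request:
drive_tool --commands "15 0 0 0.02 0;23 0 0 0 0;27 0 0 0 0;33 0 0 0 0;40 0 0 0 0;40 0 0 -0.6 0;40 0 0 -1 0;40 0 0 -1 0"

```text
time: 19.3
tool_pos: [0.5665, -0.1077, 0.0915]
tool_rot: [0.0, -0.086, 0.996, -0.0]
contact_force: [0.4, -0.9, -0.0]
gripper_width: 0.475
```

Request:
drive_tool --commands "60 0 0 -0.8 0;60 0 0 0 0;60 0 0.9 0 0;60 0 0.9 0 0;60 0 0.9 0 0;60 0 0.9 0 0;60 0 0.9 0 0;60 0 0.9 0 0"

```text
time: 20.3
tool_pos: [0.5373, 0.0529, 0.1123]
tool_rot: [-0.001, -0.086, 0.996, 0.0]
contact_force: [0.6, 0.1, -0.6]
gripper_width: 0.703
```

```bash
python3 -c "
from h import *
to(.6445,.2277,.11,93.7)"
```

```text
t 20.3 tcp [0.5373 0.0529 0.1123] yaw 99.91 j6 -1.78 F [ 0.6  0.1 -0.6] w 0.703 | shift [-4.522  5.126  0.07 ] turn 6.21
```

Request:
drive_tool --commands "60 -0.75 0.85 0 0;60 -0.75 0.85 0 0;60 -0.75 0.85 0 0;60 -0.75 0.85 0 0;60 -0.75 0.85 0 0;60 -0.75 0.85 0 0;60 0 0 0 6.2;60 0 0 0 0"

```text
time: 21.3
tool_pos: [0.6443, 0.2261, 0.112]
tool_rot: [-0.001, -0.033, 0.999, -0.0]
contact_force: [-0.1, -0.5, 0.4]
gripper_width: 0.701
```

```bash
python3 -c "
from h import *
to(.6445,.2277,.006,93.7)"
```

```text
t 21.3 tcp [0.6443 0.2261 0.112 ] yaw 93.81 j6 -1.41 F [-0.1 -0.5  0.4] w 0.701 | shift [-0.018  0.054  3.533] turn 0.11
```

Request:
drive_tool --commands "60 -0.02 0.05 0.9 0;60 0 0 0.9 0;60 0 0 0.9 0;60 0 0 0.5 0;60 0 0 0.3 0;60 0 0 0 0;42 0 0 0 0;36 0 0 0 0"

```text
time: 22.3
tool_pos: [0.6464, 0.2279, 0.0099]
tool_rot: [0.001, -0.032, 0.999, 0.0]
contact_force: [-0.4, 1.2, 0.8]
gripper_width: 0.419
```

Request:
drive_tool --commands "28 0 0 0 0;28 0 0 0 0;28 0 0 0 0;28 0 0 -0.2 0;28 0 0 -0.5 0;28 0 0 -0.9 0;28 0 0 -1 0;28 0 0 -0.9 0"

```text
time: 23.3
tool_pos: [0.6452, 0.2274, 0.1146]
tool_rot: [-0.0, -0.032, 0.999, -0.0]
contact_force: [0.2, 0.9, -3.2]
gripper_width: 0.415
```

```bash
python3 -c "
from h import *
to(.4841,-.2243,.11,99.9)"
```

```text
t 23.3 tcp [0.6452 0.2274 0.1146] yaw 93.71 j6 -1.41 F [ 0.2  0.9 -3.2] w 0.415 | shift [  6.334 -14.676   0.157] turn -6.19
```

Request:
drive_tool --commands "28 0.2 -0.5 0 0;28 0.38 -0.87 0 0;28 0.38 -0.87 0 0;28 0.38 -0.87 0 0;28 0.38 -0.87 0 0;28 0.38 -0.87 0 0;28 0.38 -0.87 0 0;28 0.38 -0.87 0 0"

```text
time: 24.3
tool_pos: [0.5703, 0.023, 0.1112]
tool_rot: [-0.002, -0.032, 0.999, -0.0]
contact_force: [0.6, -0.1, -3.5]
gripper_width: 0.414
```

Request:
drive_tool --commands "28 0.38 -0.87 0 0;28 0.38 -0.87 0 0;28 0.38 -0.87 0 0;28 0.38 -0.87 0 0;28 0.38 -0.87 0 0;28 0.38 -0.87 0 0;28 0.38 -0.87 0 0;28 0.38 -0.87 0 0"

```text
time: 25.3
tool_pos: [0.4927, -0.1904, 0.1113]
tool_rot: [-0.002, -0.032, 0.999, 0.001]
contact_force: [-0.2, -0.5, -3.5]
gripper_width: 0.417
```

Request:
drive_tool --commands "28 0.38 -0.87 0 0;28 0.06 -0.25 0 0;28 0 0 0 -6.2;28 0 0 0.5 0;28 0 0 0.5 0;28 0 0 0 0;28 0 0 0 0;28 0 0 0 0"

```text
time: 26.3
tool_pos: [0.4846, -0.2242, 0.084]
tool_rot: [0.0, -0.086, 0.996, -0.0]
contact_force: [0.2, -0.1, -2.8]
gripper_width: 0.41
```

```bash
python3 -c "
from h import *
to(.4841,-.2243,.014,99.9)
grab('scene','s5');cv2.imwrite('pics/c5.png',overlay(cv2.imread('pics/s5.png'),[],225,100,345,240,4))"
```

```text
t 26.3 tcp [ 0.4846 -0.2242  0.084 ] yaw 99.91 j6 -2.32 F [ 0.2 -0.1 -2.8] w 0.41 | shift [2.000e-02 1.000e-03 2.334e+00] turn 0.01
```

View pics/c5.png

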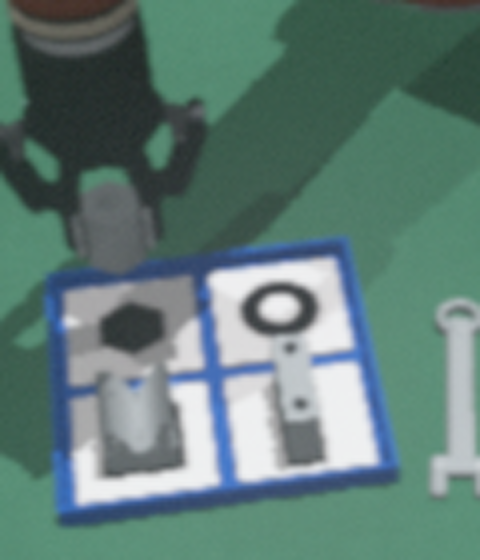

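The bar is standing on its print and the sleeve is held above its hexagon. Lowering.

Request:
drive_tool --commands "28 0.02 0 0.7 0;28 0 0 0.7 0;28 0 0 0.4 0;28 0 0 0.2 0;28 0 0 0.1 0;28 0 0 0.1 0;28 0 0 0.05 0;28 0 0 0 0"

```text
time: 27.35
tool_pos: [0.4837, -0.2242, 0.0161]
tool_rot: [0.0, -0.086, 0.996, -0.0]
contact_force: [0.9, -0.0, -3.8]
gripper_width: 0.415
```

Request:
drive_tool --commands "28 0 0 0 0;28 0 0 0.03 0;28 0 0 0 0;28 0 0 0.02 0;28 0 0 0 0;28 0 0 0.02 0;28 0 0 0 0;28 0 0 0 0"

```text
time: 28.35
tool_pos: [0.4836, -0.2242, 0.015]
tool_rot: [-0.0, -0.086, 0.996, 0.0]
contact_force: [-5.5, 2.5, 8.1]
gripper_width: 0.413
```

Request:
drive_tool --commands "37 0 0 -0.04 0;41 0 0 0 0;46 0 0 0 0;52 0 0 0 0;52 0 0 -0.5 0;52 0 0 -1 0;52 0 0 -1 0;52 0 0 -0.7 0"

```text
time: 29.35
tool_pos: [0.4844, -0.2246, 0.1139]
tool_rot: [0.001, -0.086, 0.996, -0.001]
contact_force: [0.3, -0.2, -0.1]
gripper_width: 0.609
```

```bash
python3 -c "
from h import *
to(.4405,.2009,.11,99.9)"
```

```text
t 29.35 tcp [ 0.4844 -0.2246  0.1139] yaw 99.91 j6 -2.32 F [ 0.3 -0.2 -0.1] w 0.609 | shift [-1.    14.225  0.102] turn 0.01
```

Request:
drive_tool --commands "58 -0.07 0.95 0 0;58 -0.07 0.95 0 0;58 -0.07 0.95 0 0;58 -0.07 0.95 0 0;58 -0.07 0.95 0 0;58 -0.07 0.95 0 0;58 -0.07 0.95 0 0;58 -0.07 0.95 0 0"

```text
time: 30.35
tool_pos: [0.4611, 0.0042, 0.1122]
tool_rot: [0.001, -0.086, 0.996, -0.0]
contact_force: [0.6, -0.1, 0.1]
gripper_width: 0.676
```

Request:
drive_tool --commands "58 -0.07 0.95 0 0;58 -0.07 0.95 0 0;58 -0.07 0.95 0 0;58 -0.07 0.95 0 0;58 -0.07 0.95 0 0;58 -0.07 0.95 0 0;58 -0.02 0.9 0 0;58 0 0 0 0"

```text
time: 31.35
tool_pos: [0.4398, 0.2019, 0.1121]
tool_rot: [0.001, -0.088, 0.996, 0.0]
contact_force: [0.6, -1.0, 0.3]
gripper_width: 0.682
```

```bash
python3 -c "
from h import *
to(.4405,.2009,.014,99.9)
f=grab('scene','s6');h=prism(ngon(.024,24),.4405,.2009,0,.003,.011);k=prism(ngon(.017,24),.4405,.2009,0,.011,.047)
cv2.imwrite('pics/c6.png',cv2.hconcat([overlay(f,[(h[0],(255,0,255)),(k[1],(0,255,0))],355,140,465,250,3,'scene'),overlay(f,[],235,140,345,250,3)]))"
```

```text
t 31.35 tcp [0.4398 0.2019 0.1121] yaw 100.07 j6 -1.47 F [ 0.6 -1.   0.3] w 0.682 | shift [-0.011 -0.035  3.269] turn 0.17
```

View pics/c6.png

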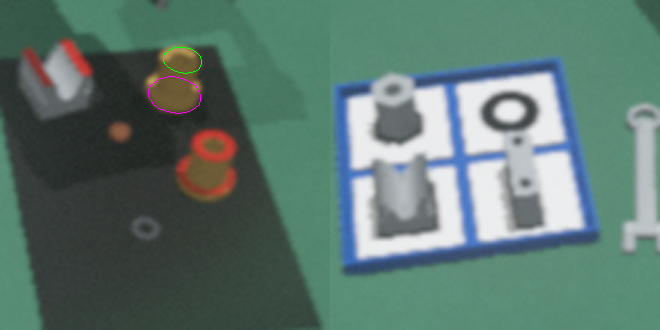

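The bushing matches its estimate and three parts are standing well on their pads. Now to grip the bushing.

Request:
drive_tool --commands "58 -0.01 -0.03 0.9 0;58 0 0 0.9 0;58 0 0 0.8 0;58 0 0 0.4 0;58 0 0 0.25 0;58 0 0 0 0;42 0 0 0 0;35 0 0 0 0"

```text
time: 32.4
tool_pos: [0.441, 0.2004, 0.0145]
tool_rot: [0.001, -0.086, 0.996, 0.001]
contact_force: [0.2, 1.0, 1.7]
gripper_width: 0.407
```

Request:
drive_tool --commands "26 0 0 0 0;26 0 0 0 0;26 0 0 0 0;26 0 0 -0.2 0;26 0 0 -0.5 0;26 0 0 -0.9 0;26 0 0 -1 0;26 0 0 -0.7 0"

```text
time: 33.4
tool_pos: [0.4406, 0.1998, 0.1145]
tool_rot: [0.001, -0.086, 0.996, 0.0]
contact_force: [-0.2, 0.2, -3.8]
gripper_width: 0.381
```

```bash
python3 -c "
from h import *
to(.4667,-.1248,.11,99.9)"
```

```text
t 33.4 tcp [0.4406 0.1998 0.1145] yaw 99.91 j6 -1.47 F [-0.2  0.2 -3.8] w 0.381 | shift [  1.005 -10.808   0.151] turn 0.01
```

Request:
drive_tool --commands "26 0.05 -0.5 0 0;26 0.09 -0.95 0 0;26 0.09 -0.95 0 0;26 0.09 -0.95 0 0;26 0.09 -0.95 0 0;26 0.09 -0.95 0 0;26 0.09 -0.95 0 0;26 0.09 -0.95 0 0"

```text
time: 34.4
tool_pos: [0.4556, -0.0166, 0.111]
tool_rot: [-0.001, -0.086, 0.996, 0.0]
contact_force: [0.3, 0.3, -2.1]
gripper_width: 0.379
```

Request:
drive_tool --commands "26 0.09 -0.95 0 0;26 0.09 -0.95 0 0;26 0.09 -0.95 0 0;26 0.05 -0.8 0 0;26 0 0 0 0;26 0 0 0.5 0;26 0 0 0.5 0;26 0 0 0 0"

```text
time: 35.4
tool_pos: [0.4644, -0.1231, 0.0796]
tool_rot: [-0.002, -0.087, 0.996, 0.001]
contact_force: [-0.2, -0.7, -2.5]
gripper_width: 0.387
```

```bash
python3 -c "
from h import *
to(.4667,-.1248,.021,99.9)
f=grab('scene','s7');h=prism(ngon(.024,24),.4667,-.1248,0,.008,.008)
cv2.imwrite('pics/c7.png',overlay(f,[],225,100,345,240,4))"
```

```text
t 35.4 tcp [ 0.4644 -0.1231  0.0796] yaw 99.97 j6 -2.16 F [-0.2 -0.7 -2.5] w 0.387 | shift [-0.073 -0.076  1.954] turn 0.07
```

View pics/c7.png

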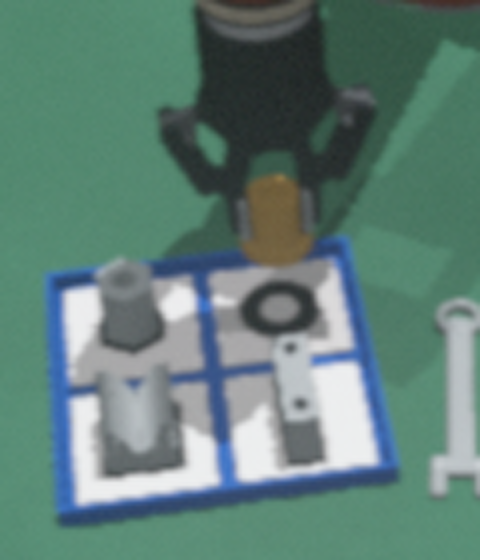

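The bushing is upright above its ring. Lowering, with a small correction.

Request:
drive_tool --commands "26 -0.06 -0.06 0.6 0;26 0 0 0.6 0;26 0 0 0.4 0;26 0 0 0.2 0;26 0 0 0.1 0;26 0 0 0 0;26 0 0 0 0;26 0 0 0 0"

```text
time: 36.45
tool_pos: [0.4689, -0.1261, 0.026]
tool_rot: [0.0, -0.086, 0.996, -0.0]
contact_force: [0.1, -0.6, -2.9]
gripper_width: 0.38
```

```bash
python3 -c "
from h import *
to(.4667,-.1248,.0195,99.9)"
```

```text
t 36.45 tcp [ 0.4689 -0.1261  0.026 ] yaw 99.91 j6 -2.16 F [ 0.1 -0.6 -2.9] w 0.38 | shift [0.066 0.056 0.217] turn 0.01
```

Request:
drive_tool --commands "26 0.06 0.05 0.08 0;26 0 0 0.05 0;26 0 0 0.03 0;26 0 0 0 0;26 0 0 0.03 0;26 0 0 0 0;26 0 0 0 0;26 0 0 0 0"

```text
time: 37.45
tool_pos: [0.4665, -0.1248, 0.0198]
tool_rot: [0.0, -0.086, 0.996, -0.0]
contact_force: [0.2, 0.4, -2.7]
gripper_width: 0.377
```

Request:
drive_tool --commands "26 0 0 0.02 0;26 0 0 0 0;26 0 0 0.02 0;26 0 0 0 0;26 0 0 0.02 0;26 0 0 0 0;26 0 0 0 0;26 0 0 0 0"

```text
time: 38.45
tool_pos: [0.4666, -0.1248, 0.0197]
tool_rot: [-0.001, -0.086, 0.996, 0.0]
contact_force: [-8.7, 3.4, 13.2]
gripper_width: 0.383
```

Request:
drive_tool --commands "26 0 0 -0.05 0;36 0 0 0 0;41 0 0 0 0;46 0 0 0 0;50 0 0 0 0;50 0 0 -0.5 0;50 0 0 -1 0;50 0 0 -1 0"

```text
time: 39.45
tool_pos: [0.4666, -0.1248, 0.0963]
tool_rot: [0.0, -0.086, 0.996, -0.0]
contact_force: [0.9, -0.6, 0.3]
gripper_width: 0.582
```

Request:
drive_tool --commands "50 0 0 -1 0;50 0 0 -0.5 0;50 0.5 0.9 0 0;50 0.5 0.9 0 0;50 0.5 0.9 0 0;50 0.5 0.9 0 0;50 0.5 0.9 0 0;50 0.5 0.9 0 0"

```text
time: 40.45
tool_pos: [0.349, 0.02, 0.1393]
tool_rot: [-0.0, -0.086, 0.996, 0.0]
contact_force: [-0.5, 1.0, 0.0]
gripper_width: 0.586
```

Request:
drive_tool --commands "50 0 0.9 -0.5 0;50 0 0.9 -0.5 0;50 0 0.9 -0.5 0;50 0 0.9 0 0;50 0 0.9 0 0;50 0 0.9 0 0;50 0 0 0 0;50 0 0 0 0"

```text
time: 41.45
tool_pos: [0.322, 0.1784, 0.1843]
tool_rot: [-0.0, -0.086, 0.996, -0.0]
contact_force: [-0.1, -0.3, -0.0]
gripper_width: 0.582
```

```bash
python3 - <<'E'
from h import *
t=grab('top','t9');s=grab('scene','s9');to(.4,.2,.2,99.9)
C=(0,255,0);D=(255,0,255);P=[]
for p in(prism(rect(.05,.046),.5836,-.207,9.9,.008,.050),prism(rect(.072,.022),.5662,-.1075,9.9,.008,.05),prism(ngon(.0208,6),.4841,-.2243,9.9,.008,.052),prism(ngon(.017,24),.4667,-.1248,0,.016,.052)): P+=[(p[1],C)]
P+=[(prism(ngon(.024,24),.4667,-.1248,0,.016,.016)[0],C)]
a=cv2.vconcat([overlay(t,P,318,180,418,255,4),overlay(t,[],318,215,418,290,4)])
a=overlay(t,P,318,180,418,290,4);b=overlay(s,P,230,155,330,235,4,"scene")
b=cv2.copyMakeBorder(b,0,a.shape[0]-b.shape[0],0,0,cv2.BORDER_CONSTANT)
m=cv2.hconcat([a,b]);cv2.imwrite("pics/f9.png",m)
cv2.imwrite("pics/g9.png",cv2.hconcat([overlay(t,[],318,180,418,290,4),overlay(s,[],350,140,450,250,4)]))
E
```

```text
t 41.55 tcp [0.3222 0.1782 0.1844] yaw 99.84 j6 -1.44 F [-1.1  0.9 -0.1] w 0.582 | shift [-2.679  0.272 -0.519] turn -0.06
```

View pics/f9.png

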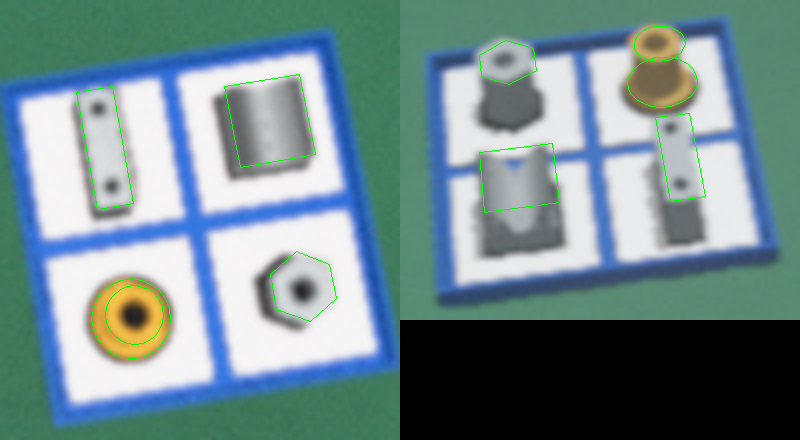

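View pics/g9.png

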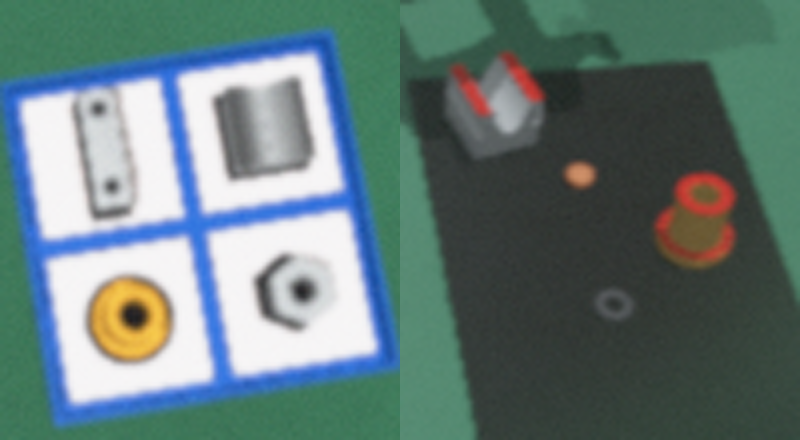

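The final views show all four parts upright in their prints, within about 1–2 mm of the predicted outlines. The rejects are untouched, so I'm handing in.

```bash
python3 -c "
from plant import manip
print(manip.job_done())"
```

```text
the job is handed in; nothing more can be done
None
```

I placed the V-block, bar, hexagonal sleeve and brass bushing upright on their matching pads, in that order, and handed the job in at about 41.6 s of the 136 s allowed.

- **Placement:** in the last top and scene pictures, the parts matched outlines drawn at the pad centres to about 1–2 mm. The bar and the V-block's groove lie along their prints.
- **Rejects:** the red V-block and red bushing are still standing on the mat, and none of the moves touched them. I checked this by eye only, not by measurement.
- **Forces:** the highest contact I read was about 16 N, while setting the bushing down. That was read only at the end of each move call. It also came down slightly hard because the arm was still settling, so I backed off before releasing.
- **Off-centre grip:** the V-block was released with the gripper about 1 mm past its pad centre. I left it there.

No check failed or disagreed. One top picture, taken just after the V-block was released, was blocked by the arm. The later views covered it.

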